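Weigh out dark chocolate on the counter scale

TASK

Top up the spring scale with the small dark chocolate pieces, laying them flat in its pan side by side, one at a time, right way up, until the needle comes to rest in the green sector of the dial. The scale has not been zeroed, so it may take two pieces or all three: go by the scale after each piece, and leave a piece that is not needed where it lies.

Things in the scene. Friction and masses are not known exactly. Their poses are not given: they have to be found in the camera images.
- dark1: small dark-brown chocolate piece lying flat, 50 (its x) x 30 (its y) x 24 mm high, 45 g, two raised squares on top; origin at the centre of its underside, z up. The three dark pieces are alike; the larger cream and caramel-coloured blocks near them are not wanted.
- dark2: small dark-brown chocolate piece lying flat, 50 (its x) x 30 (its y) x 24 mm high, 45 g, two raised squares on top; origin at the centre of its underside, z up. The three dark pieces are alike; the larger cream and caramel-coloured blocks near them are not wanted.
- dark3: small dark-brown chocolate piece lying flat, 50 (its x) x 30 (its y) x 24 mm high, 45 g, two raised squares on top; origin at the centre of its underside, z up. The three dark pieces are alike; the larger cream and caramel-coloured blocks near them are not wanted.
- pan: Metal pan of the blue dial scale, 160 (its x) x 250 (its y) mm, level, rim 10 mm high, floor 4 mm thick; origin: centre of its underside, z up. On a soft spring (40 N/m): each dark piece sinks it 11 mm within 1 s. Empty, origin 114 to 125 mm above table; lowest 70. Geared to it, the red needle on the white dial beyond its +x side is in the green at origin z 0.085 to 0.099, mid-green 0.092.
Things that resemble listed ones, but are neither listed nor needed, are in the scene too. Leave any yellow look-alike of the dark3 alone. What is shaped like the dark1 but blue or yellow is not meant.

How it is judged:
By the outcome, as a careful person would: the job done as asked, in the order asked, and still so for the second after the job is handed in, with the robot touching nothing.
It also fails if it takes over 72 s, if anything falls off the work surface, if the arm or the gripper's body presses on something with over 40 N, if the wrist force passes 120 N, or if a joint passes its speed limit or range.

ROBOT

A 7-joint arm with a two-finger parallel gripper is mounted at the origin on the work surface. World frame = base frame: x ahead of the robot, y to its left, z up, the work surface at z = 0. Lengths are in m, angles in rad, forces in N, time in s.
With the tool pointing down it reaches from about 0.425 to 1.025 m from the base axis. Payload 9.4 kg.
Tool frame: the origin (TCP) lies midway between the tips of the shut fingers; the grasp point (between the pads) lies 19 mm behind it; z points along the fingers, x is the direction in which the jaws open and shut, and the axes are right-handed (so a half turn about z gives the same grasp; the last joint's range is limited). The gripper opens to 93 mm and grips with 3 to 60 N. Pads are 15 mm wide; open, the fingers measure 128 mm over their backs; the gripper's body (75 mm by 188 mm) begins 65 mm behind the grasp point.
Start: joints at [1.115, 0.599, -0.003, 1.599, 0.002, 0.943, -0.08], TCP at [0.268, -0.674, 0.219] pointing down, gripper open.
Joint ranges: [-2.57, 2.57], [-0.35, 1.97], [-1.29, 1.29], [0.11, 2.56], [-1.05, 4.19], [0.11, 1.86], [-2.63, 2.63]. Speed limits (rad/s): [2.22, 2.22, 3.01, 3.01, 3.14, 3.14, 3.14].

INTERFACE

Orientations are given as [roll, pitch, yaw] about the fixed x, y, z axes, in that order (R = Rz(yaw) Ry(pitch) Rx(roll)).
In Python, from rig import readout, snapshot, job gives the robot as it stands.
- The arm moves only by the shell command python3 -m creep 'ROWS' [FORCE]. ROWS is JSON, one flat list of numbers, 7 for each row, row after row: the shift along the world's x, y, z in m, then the turn, a rotation vector about the world's x, y, z in degrees, then the finger opening in m, from 0 to 0.093. A call has exactly 8 rows; each row is the pose to reach, as a shift and turn from the pose commanded when the call began; what a row does not reach only later rows make up. A row lasts 1/12 s, in which the tool goes at most 41.7 mm and 7.16 degrees, less where a joint would pass 70% of its speed; a pose out of reach is approached as far as the arm can. A call with a gripper value outside its range is refused whole. The fingers move at their own pace and stop on an object; FORCE is the grip in N (left out, the last holds). Time passes only in rows, so rows that repeat a pose let the fingers close, or fill a call up. It gives the time, the measured TCP pose, the force and the opening at its end, in the units of the state.
- readout.observe(): the state, without advancing time (a new reading comes with each control period).
- snapshot(name): name is "scene" or "top" or "wrist"; returns a dict with "color" (384x512x3 uint8, red, green, blue), "fx", "fy", "cx", "cy" (pixels), "rvec" (rotation vector, rad) and "tvec" (3), from world to camera coordinates, as OpenCV has them; the wrist camera has in their place "T_tool_cam" (4x4, takes a point from camera to tool coordinates, whose origin is the TCP and whose axes are the tool frame's). Camera axes: x right, y down, z forward; pixel columns grow to the right and rows downward; lengths in m; the calibration is good to about 2 mm. A picture is of the moment at which its call begins: read the wrist's pose just before it. There is no depth.
- job.job_done(): hands the job in, once; it reports no verdict.
The state is a dict: "time_s": time; "joint_positions": joint angles; "qd": joint speeds; "joint_torque": joint torques, N m; "tcp_pos": TCP position; "tool_rot": TCP orientation; "force": force on the tool from outside, world axes, zero at the start; "torque": the same for the moment, N m; "gripper_width": finger opening in m.
Only numpy, scipy, OpenCV 4.12 (cv2) and the standard library are available. Lean on these libraries where they do the work, as an engineer would, in place of code of your own. Each camera call takes 0.05 s, during which the arm holds its last target.

## Working session

There is one attempt and no reset: what is moved stays moved. The work goes in short steps, Python scripts to look and compute and a shell command to move; the robot and the scene stay as the last step left them, time stands still between calls to the robot, and variables do not carry over. Pictures are saved under pics/ and viewed, and the job is handed in when it is done.

```bash
ls; mkdir -p pics; python3 - <<'E'
from rig import readout, snapshot, job
import cv2
print(readout.observe())
for n in ["scene","top"]:
    s=snapshot(n); cv2.imwrite(f"pics/{n}0.png",s["color"][...,::-1])
    print(n,{k:v for k,v in s.items() if k!="color"})
E
```

```text
pics
{'time_s': 0.0, 'joint_positions': array([ 1.11531644,  0.60010162, -0.0025351 ,  1.6001459 ,  0.00179579,
        0.9429061 , -0.07981268]), 'qd': array([-0.00017933,  0.00045852,  0.00069277,  0.00032838,  0.00128695,
        0.00015355, -0.00024428]), 'joint_torque': array([ 9.31073046e-04, -7.65051484e+01,  1.49812426e+00, -2.52339900e+01,
       -5.23501297e-02,  1.67635758e-02,  1.66753189e-04]), 'tcp_pos': array([ 0.26788845, -0.67315191,  0.21777136]), 'tool_rot': array([ 3.14144845e+00,  1.55215905e-03, -1.19197990e+00]), 'force': array([-0.35829509, -0.61928581, -0.11461491]), 'torque': array([0.04837521, 0.02461208, 0.03747654]), 'gripper_width': 0.09302712522280883}
scene {'fx': 426.5532272329654, 'fy': 426.5532272329654, 'cx': 262.888886320852, 'cy': 187.62821279299519, 'rvec': array([ 1.622493  ,  1.70370953, -0.86256267]), 'tvec': array([ 0.15007011, -0.19068869,  1.37882582])}
top {'fx': 496.4367009011224, 'fy': 496.4367009011224, 'cx': 260.2569661094322, 'cy': 198.27336792279448, 'rvec': array([ 2.11558542, -2.10167259,  0.18985071]), 'tvec': array([-0.13018131,  0.5037696 ,  1.14657189])}
```

View pics/scene0.png

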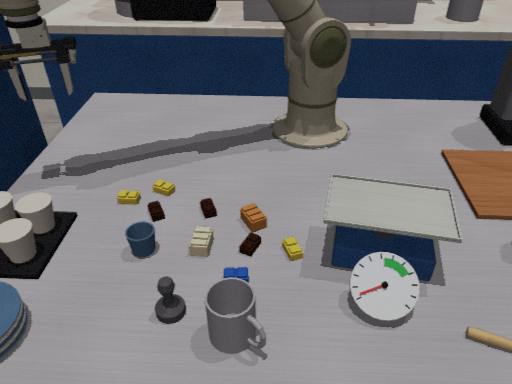

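View pics/top0.png

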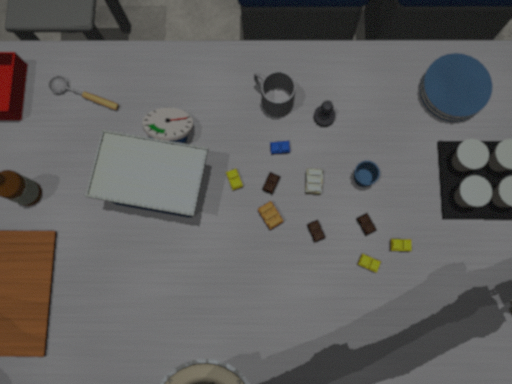

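The scene view shows dark pieces at about (156,211), (208,208) and (251,244). In the top view they are at (366,224), (316,231) and (271,183).
- Possible look-alikes in the top view are yellow at (235,179), (370,262) and (401,245), blue (280,147), caramel (271,215) and cream (314,181).
- The pan is around top (150,175) and the dial around (168,124).

Next come the measurements and a close crop.

```bash
cat > h.py <<'E'
import numpy as np, cv2
from rig import readout, snapshot
from scipy.spatial.transform import Rotation as R
def cam(s): 
    Rm=cv2.Rodrigues(s["rvec"])[0]; return Rm,-Rm.T@s["tvec"]
def ray(s,uv):
    Rm,c=cam(s); d=Rm.T@np.array([(uv[0]-s["cx"])/s["fx"],(uv[1]-s["cy"])/s["fy"],1]); return c,d/np.linalg.norm(d)
def plane(s,uv,z):
    c,d=ray(s,uv); return c+d*(z-c[2])/d[2]
def tri(sa,ua,sb,ub):
    c1,d1=ray(sa,ua); c2,d2=ray(sb,ub)
    A=np.stack([d1,-d2],1); t=np.linalg.lstsq(A,c2-c1,rcond=None)[0]
    p,q=c1+d1*t[0],c2+d2*t[1]; return (p+q)/2,np.linalg.norm(p-q)
def proj(s,P):
    return cv2.projectPoints(np.array(P,float).reshape(-1,3),s["rvec"],s["tvec"],np.array([[s["fx"],0,s["cx"]],[0,s["fy"],s["cy"]],[0,0,1]]),None)[0].reshape(-1,2)
def darks(s):
    c=s["color"].astype(int); hsv=cv2.cvtColor(s["color"],cv2.COLOR_RGB2HSV)
    m=((c.max(2)<85)&(c[...,0]-c[...,2]>12)&(c[...,0]-c[...,1]>8)).astype(np.uint8)
    m=cv2.morphologyEx(m,cv2.MORPH_CLOSE,np.ones((3,3)))
    return m
E
python3 - <<'E'
from h import *
for n in ["scene","top"]:
    s=snapshot(n); m=darks(s)
    k,l,st,ce=cv2.connectedComponentsWithStats(m)
    print(n,cam(s)[1].round(3))
    for i in range(1,k):
        if 30<st[i,4]<600:
            cs,_=cv2.findContours((l==i).astype(np.uint8),0,1); 
            box=cv2.boxPoints(cv2.minAreaRect(cs[0])); P=np.array([plane(s,b,.018)[:2] for b in box])
            e=P[1]-P[0],P[2]-P[1]; L=[np.linalg.norm(x) for x in e]; a=e[int(L[1]>L[0])]
            print(ce[i].round(1),st[i,4],plane(s,ce[i],.018)[:2].round(4),np.round(L,3),np.degrees(np.arctan2(a[1],a[0])).round(1)%180)
s=snapshot("top"); cv2.imwrite("pics/topc.png",cv2.resize(s["color"][130:280,80:420,::-1],None,fx=2.35,fy=2.35,interpolation=2))
s=snapshot("scene"); cv2.imwrite("pics/scc.png",cv2.resize(s["color"][170:320,100:450,::-1],None,fx=2.28,fy=2.28,interpolation=2))
E
```

```text
scene [ 1.231 -0.092  0.661]
[17.9 55. ] 146 [-0.5826 -1.2625] [0.169 0.105] 112.1
[472.8 197.3] 269 [0.3688 0.3878] [0.116 0.305] 14.4
[208.  207.4] 200 [ 0.4412 -0.2607] [0.031 0.071] 21.7
[155.6 210.6] 214 [ 0.4595 -0.3832] [0.03  0.071] 23.1
[245.4 220.1] 55 [ 0.4833 -0.1675] [0.009 0.06 ] 27.7
[249.6 243.5] 287 [ 0.5603 -0.1522] [0.07  0.037] 155.5
top [ 0.269 -0.15   1.221]
[ 10.4 184. ] 570 [0.5443 0.5011] [0.061 0.07 ] 5.900000000000006
[270.7 182.4] 158 [ 0.5513 -0.1519] [0.044 0.023] 156.9
[366.1 223.7] 169 [ 0.4487 -0.3848] [0.025 0.043] 27.900000000000006
[315.8 230.5] 177 [ 0.4314 -0.2622] [0.025 0.043] 25.69999999999999
[ 49.6 293.3] 189 [0.2761 0.3772] [0.292 0.004] 179.9
```

View pics/topc.png

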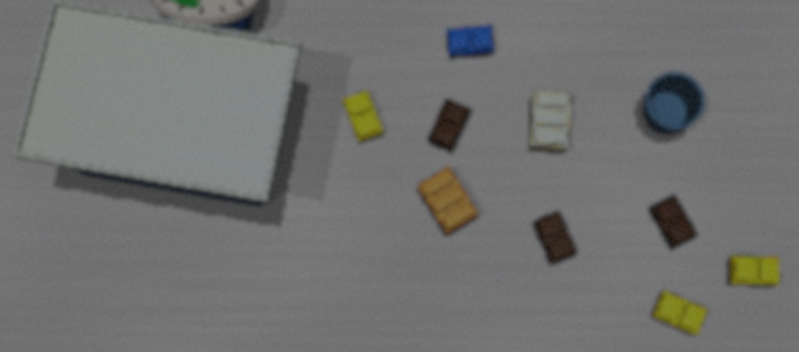

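View pics/scc.png

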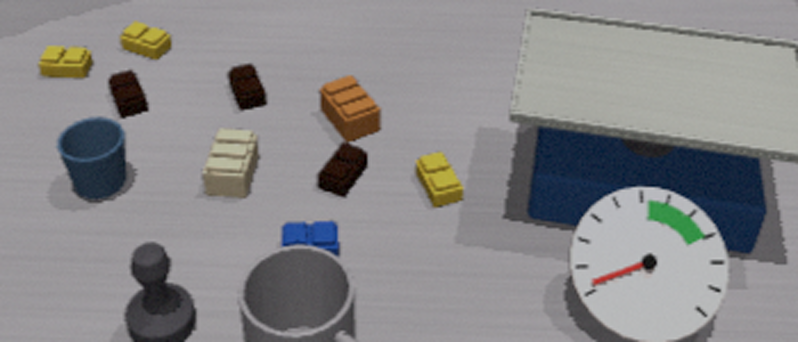

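All three dark pieces (crop: 450,125; 554,237; 672,221) are dark brown and distinct from yellow, blue, caramel and cream. Now I'll measure the pieces, pan and dial in both views.

```bash
python3 - <<'E'
from h import *
a=snapshot("top"); b=snapshot("scene")
for n,u,v in [("A",(270.7,182.4),(249.6,243.5)),("B",(315.8,230.5),(208,207.4)),("C",(366.1,223.7),(155.6,210.6))]:
    p,e=tri(a,u,b,v); print(n,p.round(4),e.round(4), plane(a,u,.02).round(4), plane(b,v,.014).round(4))
s=a
c=s["color"]; 
def big(s,n,x0,y0,x1,y1,f):
    cv2.imwrite(f"pics/{n}.png",cv2.resize(s["color"][y0:y1,x0:x1,::-1],None,fx=f,fy=f,interpolation=cv2.INTER_CUBIC))
big(a,"pt",80,95,220,225,5.5); big(b,"ps",310,165,470,330,3.6)
E
```

```text
A [ 0.5529 -0.1523  0.011 ] 0.0009 [ 0.5508 -0.1519  0.02  ] [ 0.556  -0.1525  0.014 ]
B [ 0.4324 -0.2628  0.0108] 0.0002 [ 0.4312 -0.262   0.02  ] [ 0.4363 -0.2618  0.014 ]
C [ 0.4501 -0.3865  0.0102] 0.0004 [ 0.4486 -0.3844  0.02  ] [ 0.4546 -0.3849  0.014 ]
```

View pics/pt.png

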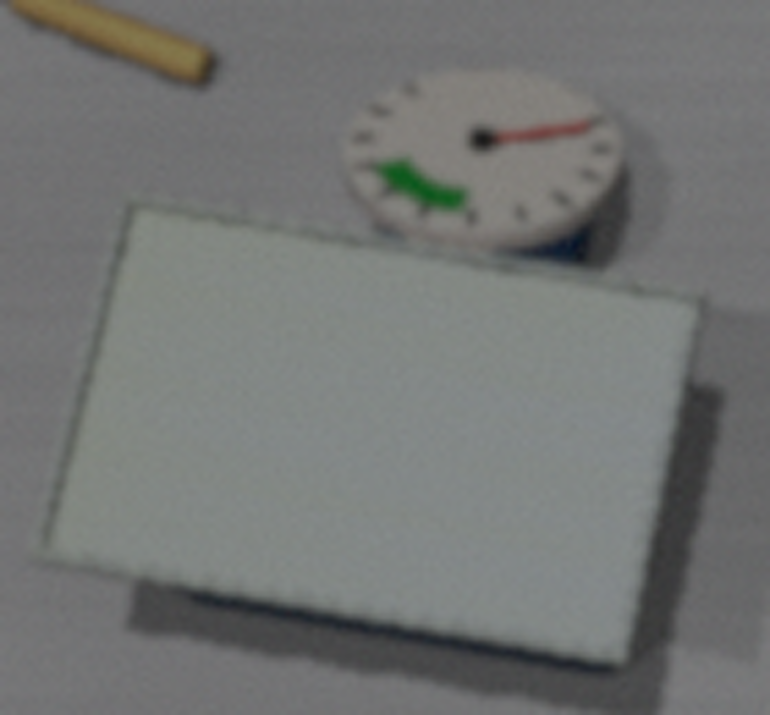

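View pics/ps.png

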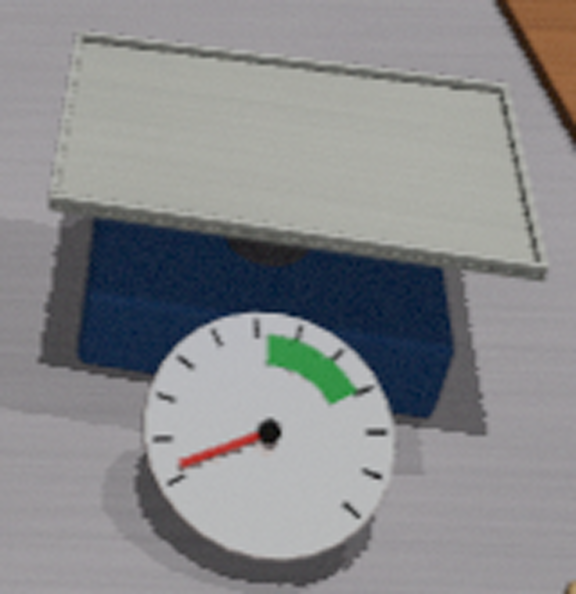

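```bash
python3 - <<'E'
from h import *
a=snapshot("top"); b=snapshot("scene")
T=np.array([(630,665),(45,560),(133,205),(703,298)])/5.5+[80,95]
S=np.array([(78,35),(507,85),(548,268),(50,200)])/3.6+[310,165]
P=[]
for u,v in zip(T,S):
    p,e=tri(a,u,b,v); P.append(p); print(p.round(4),e.round(4))
P=np.array(P); print("ctr",P.mean(0).round(4)); 
for i in range(4): 
    d=P[(i+1)%4]-P[i]; print(np.linalg.norm(d).round(4), np.degrees(np.arctan2(d[1],d[0])).round(1))
p,e=tri(a,np.array((482,138))/5.5+[80,95],b,np.array((268,432))/3.6+[310,165]); print("dial",p.round(4),e)
E
cat >> h.py <<'E'
def needle(s=None):
    s=s or snapshot("scene"); c=s["color"].astype(int)[230:330,340:430]
    red=(c[...,0]-c[...,1]>70)&(c[...,0]-c[...,2]>60); gr=(c[...,1]-c[...,0]>50)&(c[...,1]-c[...,2]>30)
    h=np.array([268,432])/3.6+[310,165]-[340,230]
    def ang(m):
        y,x=np.nonzero(m); d=np.c_[x,y]-h; d=d[np.hypot(*d.T)>5]; return np.degrees(np.arctan2(d[:,0],-d[:,1]))
    r,g=ang(red),ang(gr)
    return dict(needle=np.degrees(np.angle(np.exp(1j*np.radians(r)).mean())).round(1) if len(r) else None,n=len(r),g=np.percentile(g,[1,99]).round(1) if len(g) else None)
E
python3 -c "
from h import *
print(needle(),readout.observe()['time_s'])"
```

```text
[0.4481 0.0207 0.1272] 0.0048
[0.491  0.2646 0.129 ] 0.0079
[0.6448 0.2394 0.1267] 0.0071
[ 0.6036 -0.0056  0.1266] 0.0025
ctr [0.5469 0.1298 0.1274]
0.2476 80.0
0.1559 -9.3
0.2484 -99.5
0.1577 170.4
dial [0.699  0.1044 0.0588] 0.0010148108907277716
{'needle': np.float64(-108.0), 'n': 42, 'g': array([ 1.2, 63.9])} 0.55
```

```bash
python3 -m creep '[0.01,0.015,-0.005,0,0,0,0.07, 0.03,0.05,-0.015,0,0,1,0.07, 0.05,0.08,-0.03,0,0,3,0.07, 0.07,0.11,-0.04,0,0,5,0.07, 0.09,0.145,-0.05,0,0,5,0.07, 0.11,0.175,-0.06,0,0,5,0.07, 0.13,0.205,-0.065,0,0,5,0.07, 0.14,0.225,-0.07,0,0,5,0.07]' 15
python3 - <<'E'
from h import *
o=readout.observe(); s=snapshot("wrist"); print(o["time_s"],o["tcp_pos"].round(4),np.degrees(o["tool_rot"]).round(1)); print({k:v for k,v in s.items() if k!="color"}); cv2.imwrite("pics/w1.png",s["color"][...,::-1])
E
```

```text
time_s: 1.22
tcp_pos: [0.4108, -0.445, 0.1483]
tool_rot: [-3.14, 0.001, -1.101]
force: [-0.4, 0.2, 0.7]
gripper_width: 0.0703
1.2167 [ 0.4108 -0.445   0.1483] [-179.9    0.   -63.1]
{'fx': 339.2063406388163, 'fy': 339.2063406388163, 'cx': 255.64995869360413, 'cy': 191.35258439201885, 'T_tool_cam': array([[ 9.99999426e-01, -9.89881142e-04,  4.09108842e-04,
         2.33618070e-04],
       [ 8.31935958e-04,  9.58401789e-01,  2.85421300e-01,
        -7.86554042e-02],
       [-6.74623809e-04, -2.85420796e-01,  9.58402063e-01,
        -1.66013878e-01],
       [ 0.00000000e+00,  0.00000000e+00,  0.00000000e+00,
         1.00000000e+00]])}
```

View pics/w1.png

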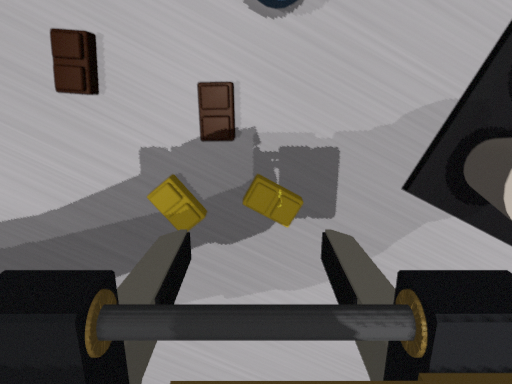

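The wrist view shows C at (216,111), nearly aligned with the tool, and B at (75,62). Two yellow pieces lie at (178,203) and (273,200), clear of C. I'll measure C and B in this picture.

```bash
cat >> h.py <<'E'
def wrist(name,z=.018):
    o=readout.observe(); s=snapshot("wrist"); c=s["color"].astype(int)
    cv2.imwrite(f"pics/{name}.png",s["color"][...,::-1])
    Rt=R.from_euler("xyz",o["tool_rot"]).as_matrix(); Tc=s["T_tool_cam"]
    m=((c.max(2)<110)&(c[...,0]-c[...,2]>14)&(c[...,0]-c[...,1]>9)).astype(np.uint8); m[225:]=0
    m=cv2.morphologyEx(m,cv2.MORPH_CLOSE,np.ones((5,5)))
    def pt(uv):
        d=Rt@Tc[:3,:3]@np.array([(uv[0]-s["cx"])/s["fx"],(uv[1]-s["cy"])/s["fy"],1]); c0=o["tcp_pos"]+Rt@Tc[:3,3]
        return (c0+d*(z-c0[2])/d[2])[:2]
    print(o["time_s"],"tcp",o["tcp_pos"].round(4),np.degrees(o["tool_rot"]).round(1))
    k,l,st,ce=cv2.connectedComponentsWithStats(m)
    for i in range(1,k):
        if 300<st[i,4]<8000:
            cs,_=cv2.findContours((l==i).astype(np.uint8),0,1)
            P=np.array([pt(q[0]) for q in max(cs,key=len)])
            r=cv2.minAreaRect((P*1000).astype(np.float32)); b=cv2.boxPoints(r); e=b[1]-b[0],b[2]-b[1]
            a=e[int(np.linalg.norm(e[1])>np.linalg.norm(e[0]))]
            print(ce[i].round(0),st[i,4],"ctr",(np.array(r[0])/1000).round(4),"size",np.round(sorted(r[1]),1),"long axis",(np.degrees(np.arctan2(a[1],a[0]))%180).round(1))
E
python3 -c "
from h import *
wrist('w2')"
```

```text
1.2667 tcp [ 0.4124 -0.4411  0.1474] [-179.9    0.2  -62.9]
[76. 65.] 2274 ctr [ 0.433  -0.2659] size [31.5 48.6] long axis 23.0
[221. 115.] 1969 ctr [ 0.4503 -0.3881] size [29.4 47.6] long axis 27.1
[190. 200.] 573 ctr [ 0.368  -0.3956] size [16.8 50. ] long axis 71.4
[274. 199.] 837 ctr [ 0.4011 -0.468 ] size [32.6 51.2] long axis 87.9
```

```bash
python3 -m creep '[0.02,0.03,-0.02,0,0,0,0.07, 0.035,0.055,-0.04,0,0,0,0.07, 0.0415,0.0625,-0.06,0,0,0,0.07, 0.0415,0.0625,-0.08,0,0,0,0.07, 0.0415,0.0625,-0.095,0,0,0,0.07, 0.0415,0.0625,-0.1,0,0,0,0.07, 0.0415,0.0625,-0.1,0,0,0,0.07, 0.0415,0.0625,-0.1,0,0,0,0.07]'
python3 -c "
from h import *
wrist('w3');wrist('w4')"
```

```text
time_s: 1.98
tcp_pos: [0.4494, -0.387, 0.049]
tool_rot: [3.141, -0.0, -1.106]
force: [0.6, -0.2, 0.8]
gripper_width: 0.07
1.9833 tcp [ 0.4494 -0.387   0.049 ] [180.   -0.  -63.4]
[ 58. 156.] 4510 ctr [ 0.4349 -0.267 ] size [36.6 50.1] long axis 22.7
[256. 202.] 2099 ctr [ 0.4617 -0.3813] size [28.3 30.3] long axis 27.7
2.0333 tcp [ 0.4497 -0.3871  0.0495] [-1.80e+02 -1.00e-01 -6.33e+01]
[ 58. 156.] 4441 ctr [ 0.4348 -0.2667] size [36. 50.] long axis 22.8
[256. 202.] 2057 ctr [ 0.4618 -0.3815] size [28.9 29.7] long axis 26.6
```

View pics/w4.png

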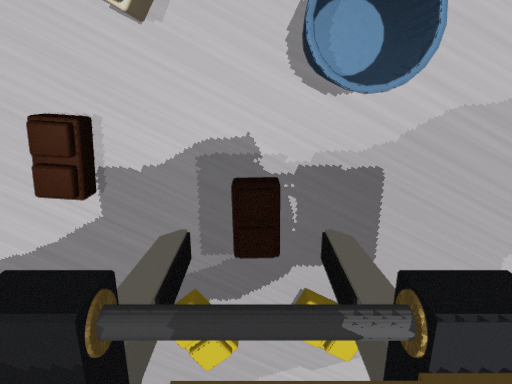

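C sits at (256,217), midway between the fingers and aligned. I'll descend to TCP z 0.004 and grip.

```bash
python3 -m creep '[0,0,-0.02,0,0,0,0.07, 0,0,-0.038,0,0,0,0.07, 0,0,-0.045,0,0,0,0.07, 0,0,-0.045,0,0,0,0.03, 0,0,-0.045,0,0,0,0.02, 0,0,-0.045,0,0,0,0.02, 0,0,-0.045,0,0,0,0.02, 0,0,-0.045,0,0,0,0.02]' 15
```

```text
time_s: 2.75
tcp_pos: [0.45, -0.3864, 0.0045]
tool_rot: [-3.141, -0.001, -1.105]
force: [-0.3, 0.6, -0.5]
gripper_width: 0.0413
```

```bash
python3 -m creep '[0,0,0,0,0,0,0.02, 0,0,0,0,0,0,0.02, 0,0,0.01,0,0,0,0.02, 0,0,0.03,0,0,0,0.02, 0,0.01,0.06,0,0,0,0.02, 0.005,0.025,0.09,0,0,0,0.02, 0.01,0.045,0.12,0,0,0,0.02, 0.015,0.075,0.15,0,0,0,0.02]'
python3 -c "
from h import *
wrist('w5')"
```

```text
time_s: 3.42
tcp_pos: [0.4642, -0.3129, 0.155]
tool_rot: [-3.142, -0.001, -1.108]
force: [0.6, -0.0, -0.4]
gripper_width: 0.0298
3.4167 tcp [ 0.4642 -0.3129  0.155 ] [-1.80e+02 -1.00e-01 -6.35e+01]
[120.  11.] 1153 ctr [ 0.5389 -0.1579] size [23.4 49.7] long axis 116.5
[112.  89.] 699 ctr [ 0.4802 -0.1683] size [ 8.5 58.5] long axis 31.7
[192. 184.] 1651 ctr [ 0.4343 -0.2632] size [28.7 51. ] long axis 22.7
[256. 212.] 1457 ctr [ 0.436  -0.3274] size [25.2 56.6] long axis 116.4
```

View pics/w5.png

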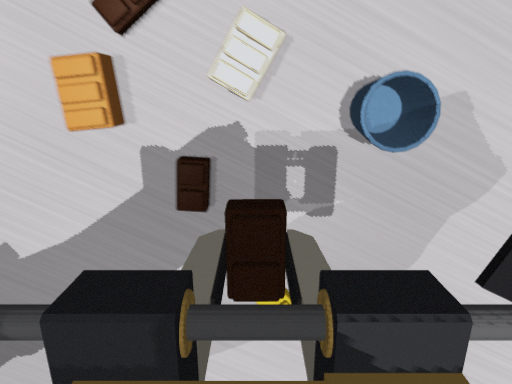

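C is held level between the pads (wrist 256,250; opening 29.8 mm). Now the transit to the pan.

```bash
python3 -m creep '[0.005,0.03,0.02,0,0,-2,0.02, 0.01,0.065,0.03,0,0,-5,0.02, 0.02,0.1,0.04,0,0,-8,0.02, 0.025,0.135,0.045,0,0,-12,0.02, 0.03,0.17,0.045,0,0,-16,0.02, 0.04,0.205,0.045,0,0,-20,0.02, 0.045,0.24,0.045,0,0,-24,0.02, 0.05,0.275,0.045,0,0,-28,0.02]'
```

```text
time_s: 4.13
tcp_pos: [0.5144, -0.0351, 0.1985]
tool_rot: [-3.141, 0.0, -1.597]
force: [0.8, 0.3, -0.8]
gripper_width: 0.0296
```

```bash
python3 -m creep '[0.007,0.035,0,0,0,-3,0.02, 0.015,0.07,0,0,0,-6,0.02, 0.022,0.105,0,0,0,-8.4,0.02, 0.03,0.14,0,0,0,-8.4,0.02, 0.0325,0.16,0,0,0,-8.4,0.02, 0.0325,0.1665,-0.01,0,0,-8.4,0.02, 0.0325,0.1665,-0.02,0,0,-8.4,0.02, 0.0325,0.1665,-0.03,0,0,-8.4,0.02]'
python3 - <<'E'
from h import *
o=readout.observe(); print(o["joint_positions"].round(2))
a=snapshot("top"); b=snapshot("scene"); o=readout.observe(); print(o["tcp_pos"],o["force"])
cv2.imwrite("pics/t6.png",cv2.resize(a["color"][80:240,70:250,::-1],None,fx=2.8,fy=2.8)); cv2.imwrite("pics/s6.png",cv2.resize(b["color"][100:330,290:480,::-1],None,fx=2.6,fy=2.6))
E
```

```text
time_s: 4.8
tcp_pos: [0.5464, 0.1287, 0.1671]
tool_rot: [3.141, -0.001, -1.74]
force: [-0.5, -0.5, -0.8]
gripper_width: 0.0296
[-0.44  0.47  0.15  2.03 -0.12  0.64 -1.95]
[0.54556542 0.12735251 0.16599031] [-0.56124909 -0.21132984 -0.9745687 ]
```

View pics/s6.png

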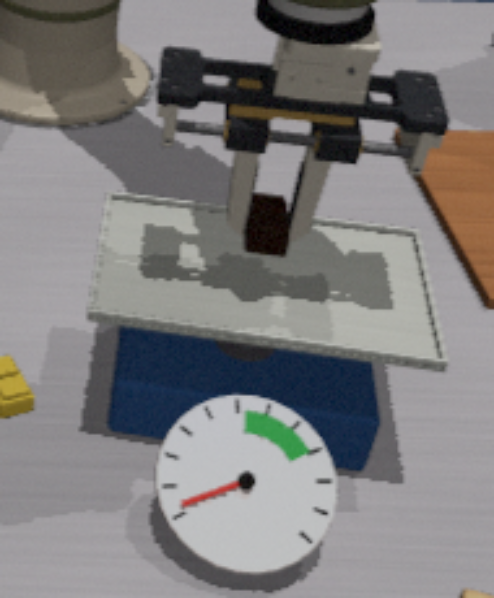

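View pics/t6.png

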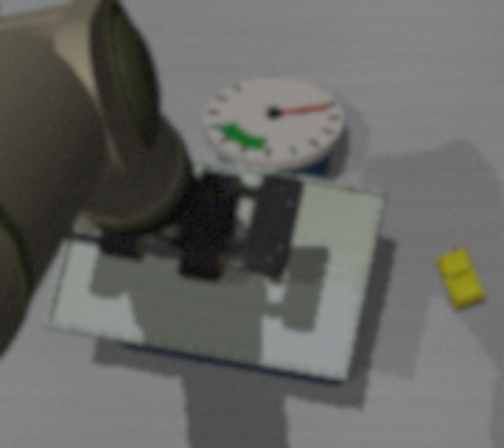

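The piece is held over the pan's middle with the needle still at rest. I'll lower it and watch the needle for contact.

```bash
python3 -m creep '[0,0,-0.01,0,0,0,0.02, 0,0,-0.02,0,0,0,0.02, 0,0,-0.03,0,0,0,0.02, 0,0,-0.035,0,0,0,0.02, 0,0,-0.04,0,0,0,0.02, 0,0,-0.043,0,0,0,0.02, 0,0,-0.043,0,0,0,0.02, 0,0,-0.043,0,0,0,0.02]'
python3 -c "
from h import *
print(needle()); o=readout.observe(); print(o['tcp_pos'].round(4),o['force'].round(2))"
```

```text
time_s: 5.57
tcp_pos: [0.547, 0.1297, 0.1249]
tool_rot: [3.141, -0.0, -1.74]
force: [-0.4, -0.3, -0.4]
gripper_width: 0.0296
{'needle': np.float64(-76.7), 'n': 47, 'g': array([ 1.2, 63.9])}
[0.5472 0.1297 0.1251] [-0.42 -0.22  0.65]
```

The needle moved 31° (about 7 mm), so the piece rests on the floor. Releasing.

```bash
python3 -m creep '[0,0,0,0,0,0,0.035, 0,0,0,0,0,0,0.045, 0,0,0,0,0,0,0.045, 0,0,0,0,0,0,0.045, 0,0,0.01,0,0,0,0.045, 0,0,0.03,0,0,0,0.045, 0,0,0.06,0,0,0,0.045, 0,0,0.075,0,0,0,0.045]'
python3 -c "
from h import *
print(needle()); b=snapshot('scene');cv2.imwrite('pics/s7.png',cv2.resize(b['color'][100:330,290:480,::-1],None,fx=2.6,fy=2.6))"
```

```text
time_s: 6.28
tcp_pos: [0.5478, 0.1296, 0.203]
tool_rot: [-3.139, 0.001, -1.74]
force: [-0.0, 0.4, 1.1]
gripper_width: 0.0449
{'needle': np.float64(-58.3), 'n': 47, 'g': array([ 1.2, 63.9])}
```

View pics/s7.png

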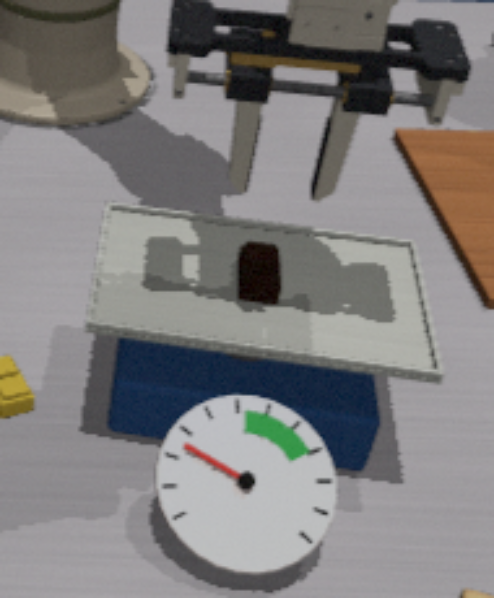

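Piece 1 lies flat at mid-pan (255,272 in the crop). The needle is at about -58°, short of the green, which spans 1° to 64°. Next is A.

```bash
python3 -m creep '[0,-0.02,0,0,0,0,0.065, 0,-0.055,0,0,0,-2,0.065, 0.001,-0.09,0,0,0,-5,0.065, 0.002,-0.13,0,0,0,-8,0.065, 0.003,-0.17,0,0,0,-11,0.065, 0.004,-0.205,-0.01,0,0,-14,0.065, 0.005,-0.24,-0.025,0,0,-14,0.065, 0.005,-0.265,-0.05,0,0,-14,0.065]'
python3 -c "
from h import *
print(needle());wrist('w8')"
```

```text
time_s: 7.05
tcp_pos: [0.5527, -0.139, 0.1508]
tool_rot: [-3.138, -0.0, -1.987]
force: [-0.0, -0.8, 0.2]
gripper_width: 0.0649
{'needle': np.float64(-58.3), 'n': 47, 'g': array([ 1.2, 63.9])}
7.1 tcp [ 0.5497 -0.143   0.1458] [ 179.9   -0.2 -114.1]
[263. 173.] 1740 ctr [ 0.5537 -0.154 ] size [28.9 49.4] long axis 155.8
[178. 194.] 531 ctr [ 0.5672 -0.0749] size [11.6 48.1] long axis 21.1
```

View pics/w8.png

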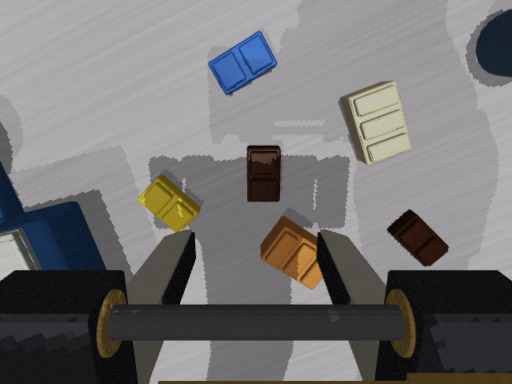

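A is at (263,173), aligned with the tool. Yellow (168,203) and caramel (295,252) are clear of a 55 mm opening.

```bash
python3 -m creep '[0.001,-0.01,-0.02,0,0,0,0.055, 0.001,-0.018,-0.05,0,0,0,0.055, 0.001,-0.018,-0.08,0,0,0,0.055, 0.001,-0.018,-0.105,0,0,0,0.055, 0.001,-0.018,-0.125,0,0,0,0.055, 0.001,-0.018,-0.14,0,0,0,0.055, 0.001,-0.018,-0.147,0,0,0,0.055, 0.001,-0.018,-0.147,0,0,0,0.055]'
python3 -c "
from h import *
wrist('w9')"
```

```text
time_s: 7.82
tcp_pos: [0.5525, -0.1523, 0.0017]
tool_rot: [3.139, -0.0, -1.983]
force: [0.1, -0.3, 0.6]
gripper_width: 0.0554
7.8167 tcp [ 0.5525 -0.1523  0.0017] [ 179.9   -0.  -113.6]
[256. 213.] 1395 ctr [ 0.5742 -0.1631] size [11.5 28.8] long axis 66.3
```

View pics/w9.png

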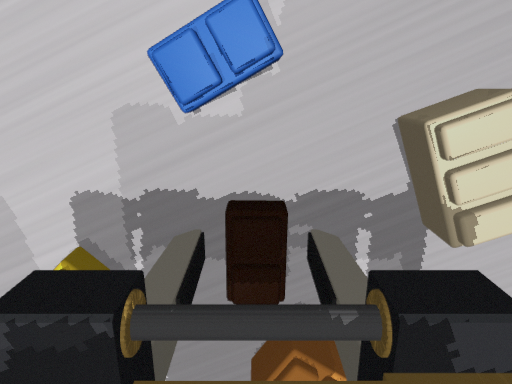

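A is centred between the fingers at (256,250). I'll close and lift.

```bash
python3 -m creep '[0,0,0,0,0,0,0.02, 0,0,0,0,0,0,0.02, 0,0,0,0,0,0,0.02, 0,0,0,0,0,0,0.02, 0,0,0,0,0,0,0.02, 0,0,0,0,0,0,0.02, 0,0,0.01,0,0,0,0.02, 0,0,0.03,0,0,0,0.02]' 15
```

```text
time_s: 8.53
tcp_pos: [0.5518, -0.1531, 0.032]
tool_rot: [3.138, -0.001, -1.984]
force: [0.5, -0.9, 0.0]
gripper_width: 0.0298
```

```bash
python3 -m creep '[0,0,0.03,0,0,0,0.02, 0,0,0.065,0,0,0,0.02, 0,0,0.1,0,0,0,0.02, -0.002,0.02,0.125,0,0,2,0.02, -0.004,0.045,0.14,0,0,5,0.02, -0.007,0.075,0.14,0,0,8,0.02, -0.01,0.11,0.14,0,0,11,0.02, -0.013,0.145,0.14,0,0,14,0.02]'
```

```text
time_s: 9.2
tcp_pos: [0.5396, -0.0074, 0.1741]
tool_rot: [-3.14, 0.0, -1.739]
force: [1.1, 0.2, -1.3]
gripper_width: 0.0298
```

```bash
python3 -m creep '[-0.003,0.03,0,0,0,0,0.02, -0.005,0.055,0,0,0,0,0.02, -0.006,0.064,-0.01,0,0,0,0.02, -0.006,0.064,-0.02,0,0,0,0.02, -0.006,0.064,-0.03,0,0,0,0.02, -0.006,0.064,-0.035,0,0,0,0.02, -0.006,0.064,-0.035,0,0,0,0.02, -0.006,0.064,-0.035,0,0,0,0.02]'
python3 -c "
from h import *
wrist('w10'); print(needle()); b=snapshot('scene');cv2.imwrite('pics/s10.png',cv2.resize(b['color'][100:330,290:480,::-1],None,fx=2.6,fy=2.6))"
```

```text
time_s: 9.87
tcp_pos: [0.5338, 0.0539, 0.1373]
tool_rot: [3.14, -0.001, -1.743]
force: [-0.2, -0.4, 0.5]
gripper_width: 0.0301
9.8667 tcp [0.5338 0.0539 0.1373] [ 1.799e+02 -1.000e-01 -9.980e+01]
[367. 130.] 465 ctr [ 0.5637 -0.0471] size [25.4 53.8] long axis 176.2
[475. 197.] 1422 ctr [ 0.4874 -0.1396] size [36.9 46.2] long axis 123.3
[113. 208.] 1899 ctr [0.5347 0.1798] size [32.  56.2] long axis 80.1
[256. 214.] 1302 ctr [0.5076 0.0572] size [20.9 54.2] long axis 80.1
{'needle': np.float64(-58.3), 'n': 47, 'g': array([ 1.2, 63.9])}
```

View pics/s10.png

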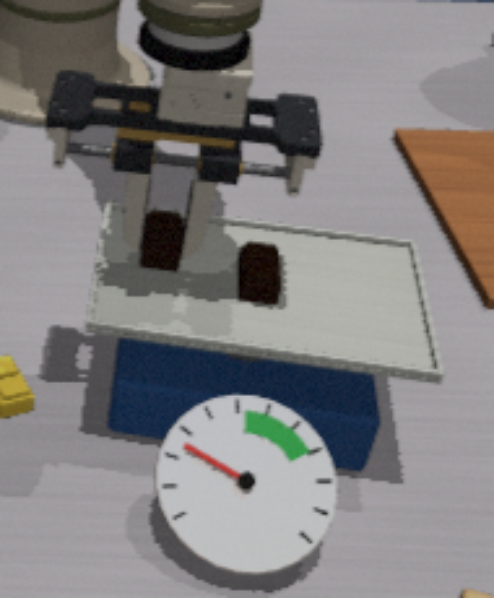

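View pics/w10.png

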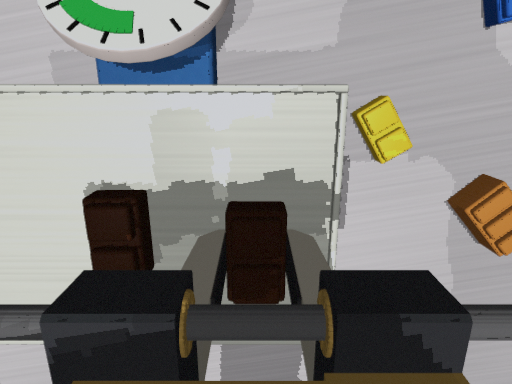

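Piece 2 is aligned beside piece 1 (wrist 256,250 against 120,232) and inside the rim (340). I'll lower it, with the release opening limited to 40 mm.

```bash
python3 -m creep '[0,0,-0.01,0,0,0,0.02, 0,0,-0.018,0,0,0,0.02, 0,0,-0.024,0,0,0,0.02, 0,0,-0.026,0,0,0,0.02, 0,0,-0.026,0,0,0,0.02, 0,0,-0.026,0,0,0,0.02, 0,0,-0.026,0,0,0,0.02, 0,0,-0.026,0,0,0,0.02]'
python3 -c "
from h import *
print(needle()); o=readout.observe(); print(o['tcp_pos'].round(4),o['force'].round(2))"
```

```text
time_s: 10.68
tcp_pos: [0.5341, 0.0557, 0.1121]
tool_rot: [-3.141, 0.0, -1.74]
force: [-0.7, -0.2, -0.2]
gripper_width: 0.0302
{'needle': np.float64(-27.2), 'n': 39, 'g': array([ 1.2, 63.9])}
[0.5341 0.0557 0.1121] [-0.16  0.07 -0.06]
```

Contact is shown by a 31° needle move. Releasing.

```bash
python3 -m creep '[0,0,0,0,0,0,0.033, 0,0,0,0,0,0,0.04, 0,0,0,0,0,0,0.04, 0,0,0,0,0,0,0.04, 0,0,0.01,0,0,0,0.04, 0,0,0.03,0,0,0,0.04, 0,0,0.06,0,0,0,0.04, 0,0,0.09,0,0,0,0.04]'
python3 -c "
from h import *
print(needle()); b=snapshot('scene');cv2.imwrite('pics/s11.png',cv2.resize(b['color'][100:330,290:480,::-1],None,fx=2.6,fy=2.6))"
```

```text
time_s: 11.4
tcp_pos: [0.5334, 0.0554, 0.2031]
tool_rot: [3.14, -0.001, -1.74]
force: [0.6, 0.3, 0.2]
gripper_width: 0.0396
{'needle': np.float64(-12.4), 'n': 44, 'g': array([ 1.2, 63.9])}
```

```bash
python3 -m creep '[0,0,0,0,0,0,0.065, -0.002,-0.01,0,0,0,2,0.065, -0.007,-0.03,0,0,0,5,0.065, -0.015,-0.06,0,0,0,8,0.065, -0.025,-0.09,0,0,0,13,0.065, -0.035,-0.125,0,0,0,18,0.065, -0.045,-0.16,0,0,0,23,0.065, -0.055,-0.195,0,0,0,28,0.065]'
python3 -c "
from h import *
print(needle()); b=snapshot('scene');cv2.imwrite('pics/s12.png',cv2.resize(b['color'][100:330,290:480,::-1],None,fx=2.6,fy=2.6)); wrist('w12')"
```

```text
time_s: 12.17
tcp_pos: [0.4776, -0.1405, 0.201]
tool_rot: [3.14, 0.001, -1.246]
force: [0.8, -0.0, -0.3]
gripper_width: 0.0648
{'needle': np.float64(-12.2), 'n': 43, 'g': array([ 1.2, 63.9])}
12.2667 tcp [ 0.4759 -0.1455  0.2012] [179.8  -0.  -72. ]
[ 9. 28.] 1167 ctr [0.5243 0.1117] size [21.6 69.8] long axis 5.7
[260. 172.] 1602 ctr [ 0.4683 -0.1517] size [41.6 66.2] long axis 31.7
```

View pics/s12.png

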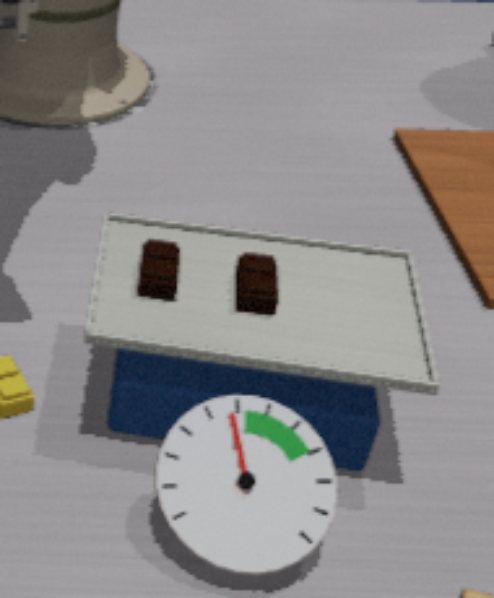

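Two pieces lie flat side by side at crop (160,270) and (257,284). The needle has settled at -12°, just short of the green, so the third piece is needed. Moving to B.

```bash
python3 -m creep '[-0.01,-0.03,0,0,0,1,0.065, -0.022,-0.06,-0.01,0,0,3,0.065, -0.034,-0.09,-0.03,0,0,4.7,0.065, -0.043,-0.115,-0.06,0,0,4.7,0.065, -0.046,-0.125,-0.09,0,0,4.7,0.065, -0.046,-0.125,-0.1,0,0,4.7,0.065, -0.046,-0.125,-0.1,0,0,4.7,0.065, -0.046,-0.125,-0.1,0,0,4.7,0.065]'
python3 -c "
from h import *
wrist('w13'); print(needle())"
```

```text
time_s: 12.98
tcp_pos: [0.4336, -0.2624, 0.1017]
tool_rot: [3.141, 0.002, -1.168]
force: [-1.0, 0.1, 0.7]
gripper_width: 0.0646
12.9833 tcp [ 0.4336 -0.2624  0.1017] [ 1.80e+02  1.00e-01 -6.69e+01]
[159.  90.] 956 ctr [ 0.4788 -0.1671] size [12.6 60.8] long axis 31.8
[257. 195.] 2115 ctr [ 0.4354 -0.2628] size [28.3 48.5] long axis 23.3
{'needle': np.float64(-12.2), 'n': 43, 'g': array([ 1.2, 63.9])}
```

View pics/w13.png

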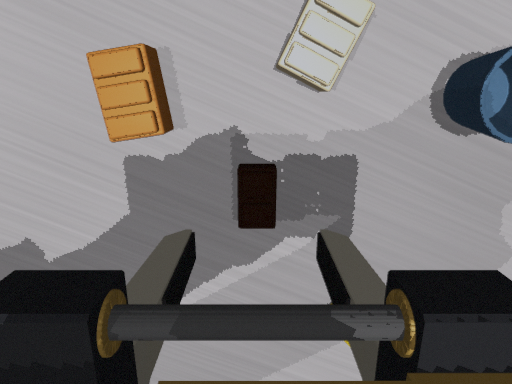

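B is at (257,195), aligned and with nothing near it. I'll descend and grip.

```bash
python3 -m creep '[0,0,-0.03,0,0,0,0.065, 0,0,-0.06,0,0,0,0.065, 0,0,-0.08,0,0,0,0.065, 0,0,-0.093,0,0,0,0.065, 0,0,-0.099,0,0,0,0.065, 0,0,-0.099,0,0,0,0.05, 0,0,-0.099,0,0,0,0.02, 0,0,-0.099,0,0,0,0.02]' 15
```

```text
time_s: 13.75
tcp_pos: [0.4338, -0.2644, 0.0042]
tool_rot: [-3.14, -0.001, -1.169]
force: [-0.0, -0.1, 0.9]
gripper_width: 0.0495
```

```bash
python3 -m creep '[0,0,0,0,0,0,0.02, 0,0,0,0,0,0,0.02, 0,0,0,0,0,0,0.02, 0,0,0,0,0,0,0.02, 0,0,0,0,0,0,0.02, 0,0,0.01,0,0,0,0.02, 0,0,0.03,0,0,0,0.02, 0,0,0.06,0,0,0,0.02]'
```

```text
time_s: 14.42
tcp_pos: [0.4319, -0.2638, 0.0625]
tool_rot: [3.139, 0.003, -1.169]
force: [0.7, -0.2, -0.2]
gripper_width: 0.0298
```

```bash
python3 -m creep '[0,0.01,0.035,0,0,0,0.02, 0.005,0.03,0.065,0,0,-2,0.02, 0.015,0.06,0.09,0,0,-5,0.02, 0.025,0.09,0.11,0,0,-8,0.02, 0.035,0.125,0.13,0,0,-12,0.02, 0.045,0.16,0.13,0,0,-16,0.02, 0.055,0.195,0.13,0,0,-20,0.02, 0.065,0.23,0.13,0,0,-24,0.02]'
```

```text
time_s: 15.08
tcp_pos: [0.498, -0.0326, 0.1942]
tool_rot: [-3.14, 0.001, -1.592]
force: [1.0, -0.2, -0.8]
gripper_width: 0.03
```

```bash
python3 -m creep '[0.01,0.035,0,0,0,-3,0.02, 0.02,0.07,0,0,0,-6,0.02, 0.03,0.105,0,0,0,-8.7,0.02, 0.04,0.14,0,0,0,-8.7,0.02, 0.05,0.175,0,0,0,-8.7,0.02, 0.057,0.205,0,0,0,-8.7,0.02, 0.062,0.23,0,0,0,-8.7,0.02, 0.062,0.238,-0.01,0,0,-8.7,0.02]'
```

```text
time_s: 15.75
tcp_pos: [0.561, 0.2089, 0.1845]
tool_rot: [-3.139, 0.004, -1.735]
force: [0.4, 0.6, 0.2]
gripper_width: 0.03
```

```bash
python3 -m creep '[0,0,-0.01,0,0,0,0.02, 0,0,-0.025,0,0,0,0.02, 0,0,-0.04,0,0,0,0.02, 0,0,-0.05,0,0,0,0.02, 0,0,-0.055,0,0,0,0.02, 0,0,-0.055,0,0,0,0.02, 0,0,-0.055,0,0,0,0.02, 0,0,-0.055,0,0,0,0.02]'
python3 -c "
from h import *
wrist('w14'); print(needle(),readout.observe()['joint_positions'].round(2)); b=snapshot('scene');cv2.imwrite('pics/s14.png',cv2.resize(b['color'][100:330,290:480,::-1],None,fx=2.6,fy=2.6))"
```

```text
time_s: 16.42
tcp_pos: [0.5604, 0.2033, 0.1285]
tool_rot: [-3.141, 0.0, -1.741]
force: [1.0, -0.1, -0.1]
gripper_width: 0.0301
16.4167 tcp [0.5604 0.2033 0.1285] [-180.     0.   -99.7]
[392. 208.] 1781 ctr [0.5226 0.0901] size [30.1 51.3] long axis 80.2
[504. 211.] 386 ctr [ 0.5053 -0.0049] size [19.9 28.4] long axis 170.2
[256. 213.] 1372 ctr [0.5381 0.206 ] size [21.2 52.5] long axis 80.2
{'needle': np.float64(-12.1), 'n': 42, 'g': array([ 1.2, 64. ])} [-0.58  0.57  0.2   1.99 -0.19  0.6  -1.99]
```

View pics/s14.png

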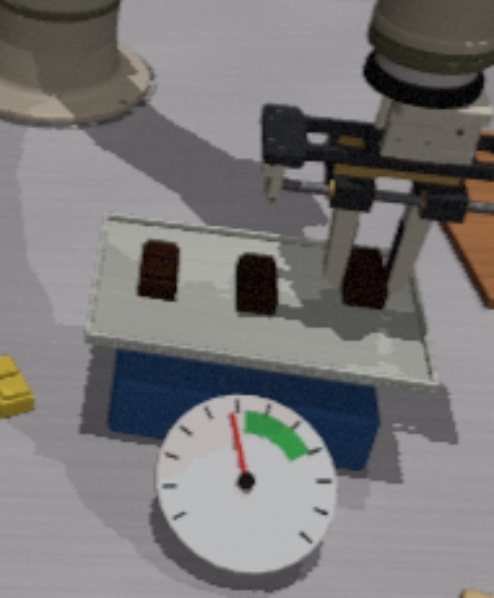

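View pics/w14.png

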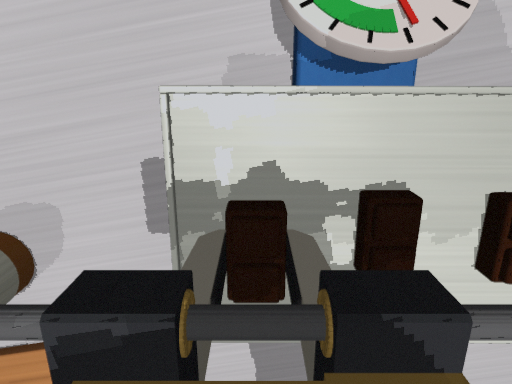

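Piece 3 is over its place at wrist (256,250), with the rim at 172 and piece 1 at 388, so it is clear on both sides. Lowering.

```bash
python3 -m creep '[0,0,-0.01,0,0,0,0.02, 0,0,-0.018,0,0,0,0.02, 0,0,-0.023,0,0,0,0.02, 0,0,-0.025,0,0,0,0.02, 0,0,-0.025,0,0,0,0.02, 0,0,-0.025,0,0,0,0.02, 0,0,-0.025,0,0,0,0.02, 0,0,-0.025,0,0,0,0.02]'
python3 -c "
from h import *
print(needle()); o=readout.observe(); print(o['tcp_pos'].round(4),o['force'].round(2))"
```

```text
time_s: 17.23
tcp_pos: [0.5601, 0.2037, 0.1031]
tool_rot: [-3.141, 0.0, -1.74]
force: [-0.1, -0.2, -0.2]
gripper_width: 0.0297
{'needle': np.float64(13.5), 'n': 36, 'g': array([ 1.2, 64. ])}
[0.5601 0.2037 0.1031] [ 0.37 -0.19 -0.25]
```

Contact is shown by a 26° needle move. I'll release, lift and retreat.

```bash
python3 -m creep '[0,0,0,0,0,0,0.033, 0,0,0,0,0,0,0.04, 0,0,0,0,0,0,0.04, 0,0,0,0,0,0,0.04, 0,0,0.01,0,0,0,0.04, 0,0,0.03,0,0,0,0.04, 0,0,0.06,0,0,0,0.04, 0,0,0.09,0,0,0,0.04]'
```

```text
time_s: 17.95
tcp_pos: [0.5595, 0.2033, 0.194]
tool_rot: [3.14, -0.001, -1.74]
force: [0.1, 0.1, -0.4]
gripper_width: 0.0403
```

```bash
python3 -m creep '[0,0,0.03,0,0,0,0.04, 0,-0.015,0.05,0,0,0,0.04, -0.005,-0.04,0.06,0,0,0,0.04, -0.015,-0.075,0.06,0,0,3,0.04, -0.025,-0.11,0.06,0,0,6,0.04, -0.035,-0.145,0.06,0,0,9,0.04, -0.045,-0.18,0.06,0,0,12,0.04, -0.055,-0.215,0.06,0,0,15,0.04]'
```

```text
time_s: 18.62
tcp_pos: [0.5042, -0.0129, 0.2538]
tool_rot: [-3.141, 0.0, -1.476]
force: [-0.1, -1.2, -0.0]
gripper_width: 0.0401
```

```bash
python3 -m creep '[-0.005,-0.03,0,0,0,2,0.04, -0.012,-0.065,0,0,0,4,0.04, -0.02,-0.1,0,0,0,6,0.04, -0.026,-0.13,0,0,0,6,0.04, -0.03,-0.15,0,0,0,6,0.04, -0.03,-0.16,0,0,0,6,0.04, -0.03,-0.16,0,0,0,6,0.04, -0.03,-0.16,0,0,0,6,0.04]'
python3 - <<'E'
from h import *
print(needle()); b=snapshot('scene'); a=snapshot("top")
cv2.imwrite('pics/s15.png',cv2.resize(b['color'][150:330,290:480,::-1],None,fx=3.2,fy=3.2)); cv2.imwrite('pics/t15.png',cv2.resize(a['color'][80:280,70:420,::-1],None,fx=2.2,fy=2.2))
print(needle())
E
```

```text
time_s: 19.28
tcp_pos: [0.4753, -0.1707, 0.2531]
tool_rot: [-3.141, 0.0, -1.374]
force: [-0.6, 0.0, -0.6]
gripper_width: 0.0402
{'needle': np.float64(38.7), 'n': 42, 'g': array([ 1.2, 64. ])}
{'needle': np.float64(38.7), 'n': 42, 'g': array([ 1.2, 64. ])}
```

View pics/s15.png

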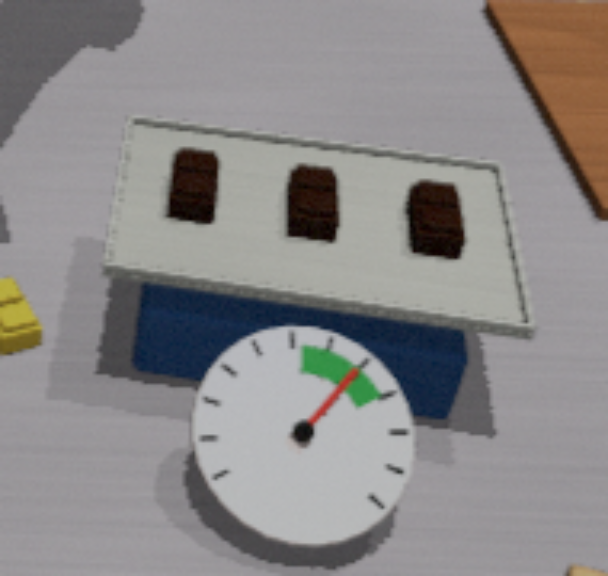

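View pics/t15.png

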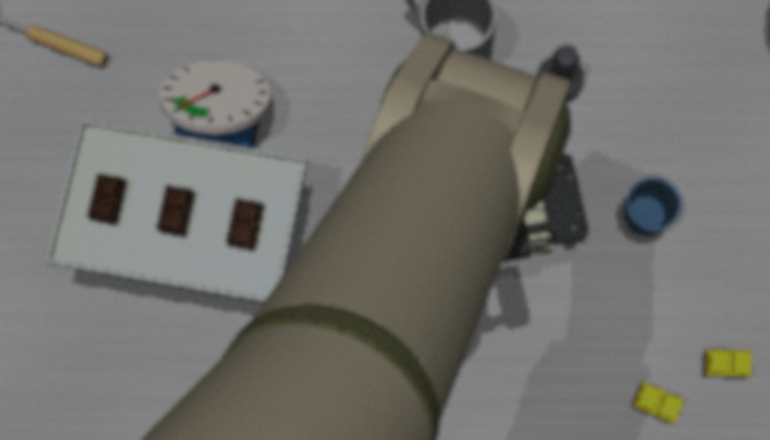

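All three pieces lie flat and separate in the pan at scene crop (193,185), (313,203) and (436,218). The needle is steady at 38.7° inside the green (1° to 64°), and the arm is well clear.

```bash
python3 -c "
from rig import job
print(job.job_done())"
```

```text
the job is handed in; nothing more can be done
None
```

The needle came to rest in the green sector with all three dark pieces in the pan, and I handed the job in at about 19.5 s. I laid them flat, right way up and side by side, one at a time.

- **Needle:** on my dial measure the green runs from 1° to 64°. The needle read -108° empty, then -58°, then -12° after two pieces, just short of the green. After the third piece it read 38.7° in two pictures taken 0.15 s apart, about 1.5 s after release.
- **Last pictures:** three separate pieces lie inside the rim, the arm is well clear, and the yellow pieces in view lie where they were. The arm hid the cream, caramel and blue blocks from the top camera at the end, so I did not recheck those.
- **Disagreement:** my first two-camera estimate put the empty pan's origin at about 113–117 mm, while the dial implied about 123–124 mm. The contact height when I lowered the first piece agreed with the dial, so I went by that.

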